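# Seat the tart die by feel and lock it

## Robot

A 6-joint arm with a two-finger parallel gripper is mounted at the origin on the work surface. World frame = base frame: x ahead of the robot, y to its left, z up, the work surface at z = 0. Lengths are in m, angles in rad, forces in N, time in s.
With the tool pointing down it reaches from about 0.25 to 0.725 m from the base axis. Payload 4 kg.
Tool frame: the origin (TCP) lies on the front face of the gripper's body, between the roots of the fingers; the fingertips stand 73 mm ahead of it and the grasp point (between the pads) lies 54 mm ahead of it; z points along the fingers, y is the line along which they close (so a half turn about z gives the same grasp; the last joint's range is limited). The gripper opens to 85 mm and grips with 20 to 120 N. Pads are 22 mm wide; open, the fingers measure 114 mm over their backs; the gripper's body (76 mm by 85 mm) begins 54 mm behind the grasp point. The pads swing forward as they close: fully open they stand 13 mm farther back than shut.
Start: joints at [-1.297, 0.241, 0.005, 1.335, 0, 1.571], TCP at [0.135, -0.481, 0.304] pointing down, gripper open.
Joint ranges: [-2.72, 2.72], [-1.05, 1.87], [-1.09, 1.28], [-1.99, 2.15], [-1.42, 1.44], [-3.14, 3.14]. Speed limits (rad/s): [2.79, 2.79, 3.14, 3.14, 3.14, 3.14].

## Interface

Orientations are given as a unit quaternion [x, y, z, w].
In Python, from workcell import bot gives the robot as it stands. The module is installed in compiled form; this text tells all that it offers.
- The arm moves only by the tool step_arm, never from a script. Its argument "rows" is a list of rows, each a list of 2 entries, a list of its own where there are three numbers: the shift along the tool's x, y, z in mm, then the turn about the tool's z in degrees. A call has 1 to 12 rows; each row is the pose to reach, as a shift and turn from the pose commanded when the call began, along the tool's axes at that moment; what a row does not reach only later rows make up. A row lasts 1/8 s, in which the tool goes at most 62.5 mm and 10.7 degrees, less where a joint would pass 70% of its speed; a pose out of reach is approached as far as the arm can. A call with a gripper value outside its range is refused whole. "claw" is the gripper's target within -1 to 1 (shut at 1, half-way at 0, fully open at -1), set as the call begins (left out, the last holds). The fingers move at their own pace and stop on an object; the grip force is fixed at half the most. Time passes only in rows, so rows that repeat a pose let the fingers close. It gives the time, the measured TCP pose, the force, the opening and the grip force at its end, in the units of the state.
- bot.get_obs(): the state, without advancing time (a new reading comes with each control period).
- bot.camera(name): name is "scene" or "top"; returns (picture, depth): 420x560x3 uint8, red, green, blue; 420x560 float32, m along the optical axis (not along the pixel's ray), 0 where there is no reading.
- bot.camera_params(name): a dict with "fx", "fy", "cx", "cy" (pixels), "pose" (4x4, takes a point from camera to world coordinates). Camera axes: x right, y up, looking along -z (the intrinsics and any distortion apply to the point x, -y, -z); pixel columns grow to the right and rows downward; lengths in m; the calibration is good to about 2 mm. A picture is of the moment at which its call begins. camera_params takes no time and is no camera call.
- bot.job_done(): hands the job in; it is judged then, once.
Trained networks look in the newest picture that a camera, given by its name, has taken for a name from the list of things; names that differ only in an ending like _2 or _b are one class to them, and where a whole thing is asked for, a point or a joint stands for the part that bears it (a point fixed in the world has none). Each returns a list of dicts, best first, with "score" (0 to 1); they miss things now and then, are a little off and sometimes report something else, mostly with a low value. They report only what shows in the picture. A call takes as long as a camera call. They do not tell look-alikes from the thing itself.
- bot.trace(target, camera): "pixels" (420x560 bool, what is visible of it) and "uv" ([column, row] in pixels, amid what is visible of it).
The state is a dict: "clock": time; "joint_pos": joint angles; "joint_vel": joint speeds; "tau": joint torques, N m; "eef_pos": TCP position; "tool_rot": TCP orientation; "ft_force": force on the tool from outside, world axes, zero at the start; "ft_torque": the same for the moment, N m; "grip_width": finger opening in m; "grasp_force": force on a finger pad.
Only numpy, scipy, OpenCV 4.12 (cv2) and the standard library are available. Lean on these libraries where they do the work, as an engineer would, in place of code of your own. Each camera call takes 0.05 s, during which the arm holds its last target. There are 200 camera calls.

## Task

Get the tart press ready: slide the brass die along the press's plate, keeping it down on the plate and never lifting it off, until you feel it drop fully home into the round pocket; push only gently, never forcing it against the plate. Then swing the red latch fully closed over the seated die, and leave the bowl, jar and ramekin where they are.

Things in the scene. Friction and masses are not known exactly. Their poses are not given: they have to be found in the camera images.
- press: White tart-press housing, fixed, 30 mm high; x -72 to +132, y -185 to +245 mm from its origin, which is on the table under the nominal pocket; z up. On it lies a 12 mm aluminium plate, 100 mm (x) by 285 mm (y), its flat top 42 mm above the table, with one round pocket 64 mm across, 4 mm deep. A column of 20 mm radius with the head, up to 315 mm high, stands at x +35, y +205 mm
- pocket_nominal (a point): Point at the plate's top where the pocket would be were the plate centred; axes as the press. The plate is bolted through slots and its place is not measured: the true pocket centre lies up to 12 mm either way from here along the press's y and up to 7 mm either way along its x. The plate itself does not move. The plate's middle is 50 mm to the -y side of the pocket
- die_boss (a point): Middle of the boss of the loose brass die, 0.2 kg: a flat disc 60 mm across, 6 mm thick, with a round central boss 18 mm across, 26 mm high. The point is on the axis, 19 mm above the underside, 13 mm below the boss's top; z up. The die starts flat on the plate, 85 to 115 mm to the -y side of pocket_nominal. On the plate this point is 19 mm above the plate's top; fully home 15 mm
- latch (a joint): Red swing latch on the press, rad: 0 = open (blade along the press's +y, clear of the plate), 1.57 = closed (blade along the press's -x, over the die's rim). Turns counter-clockwise from above to close, friction 0.04 N m, stays where left, starts at 0 to 0.35. Its underside is 4 mm above the plate: it passes over a die that is home (2 mm proud) and is blocked by one that is not
- latch_pivot (a point): Pivot axis of the latch, 70 mm to the +x side of the nominal pocket, at the height of the latch's underside (46 mm above the table). The blade is 18 mm wide, 5 mm thick and reaches 52 mm from this axis
- latch_pin (a point): Middle of the black upright pin by which the latch is turned: 12 mm across, 28 mm high, this point 14 mm below its top and 65 mm above the table. It stands on the latch's tail, 34 mm from the pivot axis on the side opposite to the blade: towards the press's -y when open, towards its +x when closed
- bowl: Steel bowl, bystander, 120 mm across, 50 mm high; origin under its centre
- jar: Glass jar with a red cap, bystander, 72 mm across, 100 mm high; origin under its centre
- ramekin: White ramekin, bystander, 80 mm across, 45 mm high; origin under its centre
Things that resemble listed ones, but are neither listed nor needed, are in the scene too. Of the things that look like the part that bears die_boss, the middle-sized one is meant.

How it is judged:
On the way:
1. the die is fully home in the pocket, with the latch still open (z of die_boss in the frame of press between 0.0555 and 0.0585 m and horizontal distance between die_boss and pocket_nominal below 0.017 m and angle between die_boss's own z axis and vertical below 0.05 rad and value of joint latch below 0.7 rad), for 0.2 s.
At the end, for the whole second after the job is handed in: The die lies fully home in the pocket (within 1.5 mm of its seated height, flat to 0.05 rad, within 17 mm of the nominal pocket point), the latch is closed over it (beyond 1.4 rad of 1.57), and the robot has let go (z of die_boss in the frame of press between 0.0555 and 0.0585 m and horizontal distance between die_boss and pocket_nominal below 0.017 m and angle between die_boss's own z axis and vertical below 0.05 rad and value of joint latch above 1.4 rad and contact force between the fingers and anything else below 0.1 N); the robot touches nothing.
It fails at once if the die is lifted more than 6 mm off the plate (z of die_boss in the frame of press above 0.067 m).
It fails at once if the die leaves the plate (z of die_boss in the frame of press below 0.05 m).
It fails at once if the die is forced against the press with more than 25 N (contact force between die and press above 25 N).
It fails at once if the bowl, jar or ramekin is moved more than 20 mm (distance of any of bowl, jar, ramekin from where it was at the start of the episode above 0.02 m).
It also fails if it takes over 64 s, if anything falls off the work surface, if the arm or the gripper's body presses on something with over 40 N, if the wrist force passes 120 N, or if a joint passes its speed limit or range.

## Working session

There is one attempt and no reset: what is moved stays moved. The work goes in short steps, Python scripts to look and compute and a tool call to move; the robot and the scene stay as the last step left them, time stands still between calls to the robot, and variables do not carry over. Pictures are saved under pics/ and viewed, at most 11 in all, crops included, and the job is handed in when it is done.

Besides the shell and the picture viewer there is one more tool, called after "Emit:" in YAML: its name, and indented under it one key for each argument. step_arm: Moves the arm, as the interface text tells. Its arguments: {"type":"object","properties":{"rows":{"type":"array"},"claw":{"type":"number"}},"required":["rows"]}

```bash
mkdir -p pics; cat > h.py <<'E'
from workcell import bot
import numpy as np, cv2
def cloud(name):
    im,d=bot.camera(name); p=bot.camera_params(name)
    v,u=np.mgrid[0:420,0:560]
    c=np.stack([(u-p['cx'])/p['fx']*d,-(v-p['cy'])/p['fy']*d,-d,np.ones_like(d)],-1)
    return im,d,(c@np.array(p['pose']).T)[...,:3]
E
python3 - <<'E'
from h import *
ims=[]
for n in('top','scene'):
    im,d,P=cloud(n); cv2.imwrite(f'pics/{n}0.png',im[...,::-1])
    print(n,np.round(bot.camera_params(n)['pose'],3).tolist(), [k for k in bot.camera_params(n)])
    for t in('press','die_boss','latch','latch_pin','bowl','jar','ramekin'):
        try: r=bot.trace(t,n)
        except Exception as e: print(t,e); continue
        for q in r:
            m=q['pixels']&(d>0)
            print(t,round(q['score'],2),np.round(q['uv']),m.sum(),np.round(np.median(P[m],0),3),np.round(np.percentile(P[m],[2,98],axis=0),3).tolist())
print(bot.get_obs())
E
```

```text
top [[-0.005, 0.986, -0.169, 0.289], [-1.0, -0.005, 0.002, 0.002], [0.001, 0.169, 0.986, 1.139], [0.0, 0.0, 0.0, 1.0]] ['fx', 'fy', 'cx', 'cy', 'pose']
press 0.84 [237. 174.] 13813 [0.562 0.091 0.032] [[0.471, -0.144, 0.022], [0.673, 0.294, 0.251]]
die_boss 0.69 [307. 243.] 253 [ 0.403 -0.08   0.004] [[0.382, -0.102, -0.003], [0.424, -0.061, 0.026]]
die_boss 0.65 [304. 187.] 405 [ 0.547 -0.071  0.048] [[0.523, -0.097, 0.043], [0.576, -0.045, 0.075]]
die_boss 0.63 [374. 192.] 823 [ 0.539 -0.262  0.008] [[0.503, -0.304, 0.002], [0.58, -0.227, 0.046]]
latch 0.61 [260. 161.] 270 [0.615 0.041 0.052] [[0.604, -0.005, 0.03], [0.63, 0.085, 0.078]]
latch_pin 0.7 [262. 161.] 246 [0.614 0.036 0.052] [[0.604, -0.005, 0.047], [0.624, 0.082, 0.078]]
bowl 0.7 [439. 191.] 1689 [ 0.539 -0.428  0.021] [[0.48, -0.47, 0.001], [0.587, -0.366, 0.051]]
ramekin 0.67 [406. 268.] 789 [ 0.35  -0.33   0.008] [[0.313, -0.357, 0.001], [0.382, -0.286, 0.046]]
scene [[-0.027, -0.809, 0.587, 1.335], [1.0, -0.025, 0.011, 0.049], [0.006, 0.587, 0.81, 1.265], [0.0, 0.0, 0.0, 1.0]] ['fx', 'fy', 'cx', 'cy', 'pose']
press
[... 771 characters left out ...]
]]
{'clock': 0.8, 'joint_pos': array([-1.29701145e+00,  2.40508017e-01,  5.02169768e-03,  1.33519540e+00,
       -3.83340797e-07,  1.57077604e+00]), 'joint_vel': array([ 0.00048612,  0.00015359, -0.00203288, -0.00059461, -0.00052021,
        0.00122662]), 'tau': array([-3.89001480e-04, -3.72151279e+01,  2.52680236e+01,  1.01955495e-03,
        4.21218363e-05,  1.18336897e-05]), 'eef_pos': array([ 0.13518976, -0.48138157,  0.30396075]), 'tool_rot': array([9.90643467e-01, 1.36475340e-01, 7.62974896e-06, 5.67955659e-05]), 'ft_force': array([ 0.17802118, -0.08049595,  0.60989847]), 'ft_torque': array([-0.01950663,  0.02316467, -0.00933684]), 'grasp_force': 0.0, 'grip_width': 0.08546045119578198}
```

```bash
python3 - <<'E'
from h import *
im,d,P=cloud('top')
cv2.imwrite('pics/t1.png',cv2.resize(im[90:270,150:400],(800,576),interpolation=cv2.INTER_CUBIC)[...,::-1])
Z=P[...,2]; R=(P[...,0]>.42)&(P[...,0]<.75)&(P[...,1]>-.2)&(P[...,1]<.36)&(d>0)
def rect(m,n):
    r=cv2.minAreaRect((P[m][:,:2]*1000).astype(np.float32)); print(n,m.sum(),r, np.round(cv2.boxPoints(r)).tolist())
def clean(m):
    m=cv2.morphologyEx(m.astype(np.uint8),cv2.MORPH_OPEN,np.ones((3,3)))
    k,l,s,_=cv2.connectedComponentsWithStats(m); return l==1+np.argmax(s[1:,4])
rect(clean(R&(Z>.02)&(Z<.09)),'house')
rect(clean(R&(Z>.037)&(Z<.046)),'plate')
print(np.histogram(Z[R],bins=np.arange(0.02,.06,.002)))
np.savez('top.npz',im=im,P=P,d=d)
for n in('top','scene'):
    im,d,P=cloud(n)
    for q in bot.trace('die_boss',n):
        m=q['pixels']&(d>0)&(P[...,2]>.066)&(P[...,2]<.085)
        if m.sum()>3: print(n,'boss',m.sum(),P[m].mean(0))
    for q in bot.trace('latch',n)[:1]:
        m=q['pixels']&(d>0)&(P[...,2]>.07); print('pin',m.sum(),P[m].mean(0))
        m=q['pixels']&(d>0)&(P[...,2]>.045)&(P[...,2]<.06); rect(m,'blade')
E
```

```text
house 12189 ((573.987548828125, 60.895965576171875), (205.91494750976562, 431.6686096191406), 3.0103588104248047) [[460.0, 271.0], [483.0, -160.0], [688.0, -149.0], [665.0, 282.0]]
plate 3225 ((548.6625366210938, -13.690231323242188), (101.3128433227539, 285.36297607421875), 3.039902687072754) [[491.0, 126.0], [506.0, -159.0], [607.0, -153.0], [592.0, 131.0]]
(array([  21,   48,  323, 1353, 2536, 2198,  918,  276,  317,  738, 1305,
       1023,  403,  212,  178,  120,   51,   46,    7]), array([0.02 , 0.022, 0.024, 0.026, 0.028, 0.03 , 0.032, 0.034, 0.036,
       0.038, 0.04 , 0.042, 0.044, 0.046, 0.048, 0.05 , 0.052, 0.054,
       0.056, 0.058]))
top boss 44 [ 0.54956173 -0.07182857  0.07313277]
pin 14 [ 0.61543833 -0.00104468  0.07706054]
blade 205 ((614.7229614257812, 37.489898681640625), (21.152111053466797, 90.16841125488281), 0.7005439400672913) [[604.0, 82.0], [605.0, -8.0], [626.0, -7.0], [625.0, 83.0]]
scene boss 34 [ 0.55043286 -0.06889504  0.07286942]
pin 16 [0.61889598 0.00286909 0.07667109]
blade 178 ((613.62744140625, 41.33562469482422), (24.879915237426758, 92.24303436279297), 5.479096412658691) [[597.0, 86.0], [606.0, -6.0], [630.0, -3.0], [622.0, 88.0]]
```

View pics/t1.png

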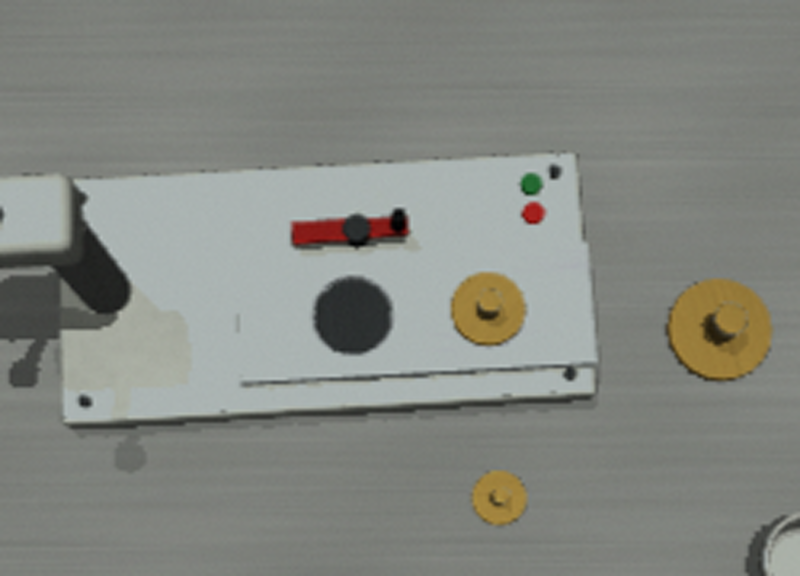

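View pics/scene0.png

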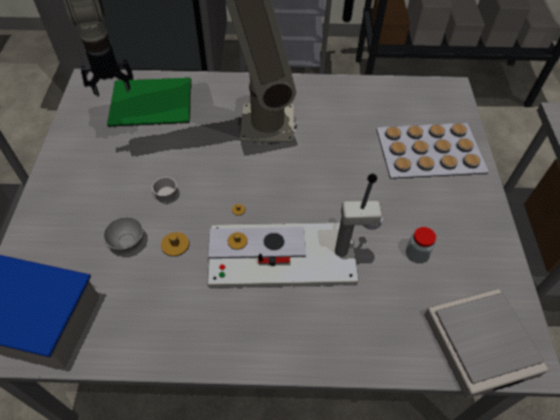

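```bash
python3 - <<'E'
from h import *
z=np.load('top.npz'); im=z['im'];d=z['d'];P=z['P']
p=bot.camera_params('top');T=np.array(p['pose'])
def ray(u,v,h):
    D=T[:3,:3]@np.array([(u-p['cx'])/p['fx'],-(v-p['cy'])/p['fy'],-1]); return T[:3,3]+D*(h-T[2,3])/D[2]
g=im.max(2); m=(g<90).astype(np.uint8); m[:, :243]=0;m[:,280:]=0;m[:172]=0;m[205:]=0
k,l,s,c=cv2.connectedComponentsWithStats(m);i=1+np.argmax(s[1:,4]);print(s[i],c[i],ray(*c[i],.040), P[round(c[i][1]),round(c[i][0])])
a=s[i][0]; print(ray(s[i][0]-.5,c[i][1],.04)-ray(s[i][0]+s[i][2]-.5,c[i][1],.04))
# die disc
hsv=cv2.cvtColor(im,cv2.COLOR_RGB2HSV); m=((hsv[...,0]>10)&(hsv[...,0]<30)&(hsv[...,1]>110)).astype(np.uint8); m[:, :285]=0;m[:,318:]=0;m[:170]=0;m[205:]=0
u,v=s2=cv2.minEnclosingCircle(np.argwhere(m)[:,::-1].astype(np.float32))[0]; print('die',u,v,ray(u,v,.048))
# house origin from house rect
yaw=np.radians(3.03);ex=np.array([np.cos(yaw),np.sin(yaw)]);ey=np.array([-ex[1],ex[0]])
o=np.array([.574,.0609])-ex*.030-ey*.030; print('origin',o,'pivot',o+.07*ex)
for u,v in((261,161.7),(274.5,158.5)): print(ray(u,v,.05 if u<265 else .077))
E
```

```text
[248 177  24  23 439] [259.79271071 188.2642369 ] [0.5456345  0.03701963 0.04      ] [0.54713716 0.03659554 0.03654548]
[0.00029529 0.06162156 0.        ]
die 302.0 186.13888549804688 [ 0.54880701 -0.07091096  0.048     ]
origin [0.54562771 0.02935618] pivot [0.61552984 0.03305629]
[0.61329757 0.03363737 0.05      ]
[ 0.61341288 -0.00103494  0.077     ]
```

Emit:
step_arm:
  rows:
    - [[170, -94, 35], 4]
    - [[340, -188, 70], 8]
    - [[510, -283, 104], 12.7]
    - [[510, -283, 104], 12.7]
    - [[510, -283, 104], 12.7]
    - [[510, -283, 104], 12.7]
    - [[510, -283, 104], 12.7]
    - [[510, -283, 104], 12.7]
    - [[510, -283, 104], 12.7]
    - [[510, -283, 104], 12.7]
    - [[510, -283, 104], 12.7]
    - [[510, -283, 104], 12.7]
  claw: 0.2

```text
clock: 2.65
eef_pos: [0.5492, -0.0713, 0.1998]
tool_rot: [1.0, 0.026, -0.0, 0.0]
ft_force: [-0.5, -0.6, -0.5]
grip_width: 0.0342
grasp_force: 0.0
```

Emit:
step_arm:
  rows:
    - [[0, 0, 25], 0]
    - [[0, 0, 45], 0]
    - [[0, 0, 58], 0]
    - [[0, 0, 66], 0]
    - [[0, 0, 70], 0]
    - [[0, 0, 70], 0]

```text
clock: 3.4
eef_pos: [0.5498, -0.0711, 0.1301]
tool_rot: [1.0, 0.026, 0.0, 0.0]
ft_force: [-0.6, 0.1, 1.0]
grip_width: 0.0341
grasp_force: 0.0
```

```bash
python3 - <<'E'
from h import *
o=[]
for n,(a,b,c,e) in(('scene',(200,290,190,310)),('top',(150,230,240,347))):
    im,d,P=cloud(n); o.append(cv2.resize(im[a:b,c:e],(800,300 if 0 else 600))[::2][:300])
cv2.imwrite('pics/a.png',np.vstack([cv2.resize(x,(800,300)) for x in o])[...,::-1]); print(bot.get_obs()['ft_force'],bot.get_obs()['eef_pos'])
E
```

```text
[ 0.19281851 -0.47660618  0.25995729] [ 0.55005724 -0.07104663  0.13046272]
```

View pics/a.png

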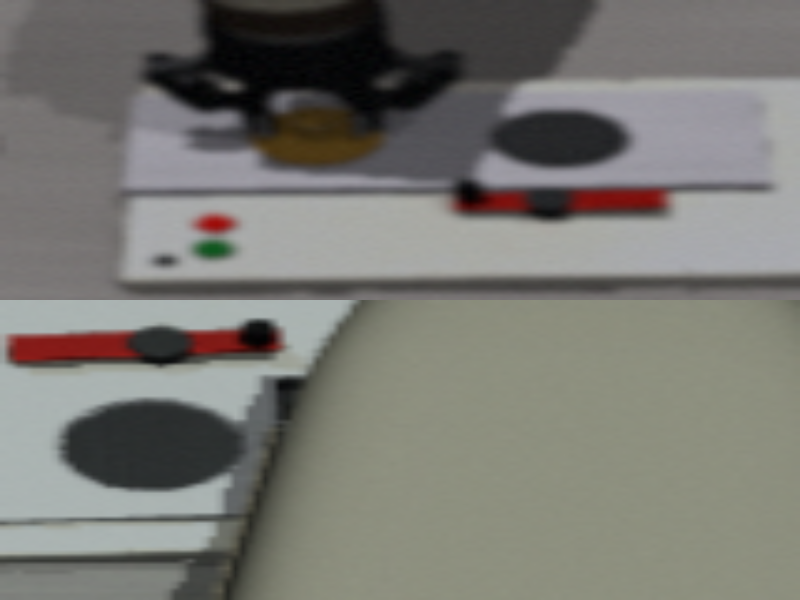

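Emit:
step_arm:
  rows:
    - [[0, 0, 0], 0]
    - [[0, 0, 0], 0]
    - [[0, -3, 0], 0]
    - [[0, -8, 0], 0]
    - [[0, -14, 0], 0]
    - [[1, -21, 0], 0]
    - [[1, -28, 0], 0]
    - [[1, -35, 0], 0]
    - [[1, -42, 0], 0]
    - [[1, -48, 0], 0]
    - [[1, -53, 0], 0]
    - [[1, -55, 0], 0]
  claw: 0.49

```text
clock: 5.0
eef_pos: [0.5479, -0.0158, 0.13]
tool_rot: [1.0, 0.026, 0.0, 0.0]
ft_force: [0.1, -3.8, 3.1]
grip_width: 0.0218
grasp_force: 1.5
```

Emit:
step_arm:
  rows:
    - [[0, -4, 0], 0]
    - [[0, -9, 0], 0]
    - [[0, -15, 0], 0]
    - [[1, -21, 0], 0]
    - [[1, -27, 0], 0]
    - [[1, -32, 0], 0]
    - [[1, -36, 0], 0]
    - [[1, -39, 0], 0]
    - [[1, -40, 0], 0]
    - [[1, -40, 0], 0]

```text
clock: 6.25
eef_pos: [0.5465, 0.0243, 0.1296]
tool_rot: [1.0, 0.026, -0.0, -0.0]
ft_force: [-0.8, -1.0, 0.7]
grip_width: 0.0216
grasp_force: 0.3
```

```bash
cat > look.py <<'E'
from h import *; import sys
im,d,P=cloud('scene')
cv2.imwrite(sys.argv[1],cv2.resize(im[190:290,210:343],(800,600),interpolation=cv2.INTER_CUBIC)[...,::-1])
hsv=cv2.cvtColor(im,cv2.COLOR_RGB2HSV); m=(hsv[...,0]>8)&(hsv[...,0]<30)&(hsv[...,1]>110)
m[:, :212]=0;m[:,330:]=0;m[:225]=0;m[275:]=0
p=bot.camera_params('scene');T=np.array(p['pose'])
v,u=np.nonzero(m); D=(T[:3,:3]@np.stack([(u-p['cx'])/p['fx'],-(v-p['cy'])/p['fy'],-np.ones(len(u))])).T
W=T[:3,3]+D*((.046-T[2,3])/D[:,2])[:,None]
print(m.sum(),np.percentile(W,[2,50,98],axis=0).round(4).tolist(),'z',np.percentile(P[m][:,2],[10,50,90]).round(4))
o=bot.get_obs();print(o['eef_pos'],o['ft_force'],o['ft_torque'])
E
python3 look.py pics/b.png
```

```text
212 [[0.5181, -0.0022, 0.046], [0.5502, 0.0245, 0.046], [0.5713, 0.0492, 0.046]] z [0.0438 0.0501 0.0728]
[0.54647768 0.02424252 0.12961384] [-0.28772667 -0.30299776 -0.12816906] [-0.10998306  0.00078394  0.000544  ]
```

View pics/b.png

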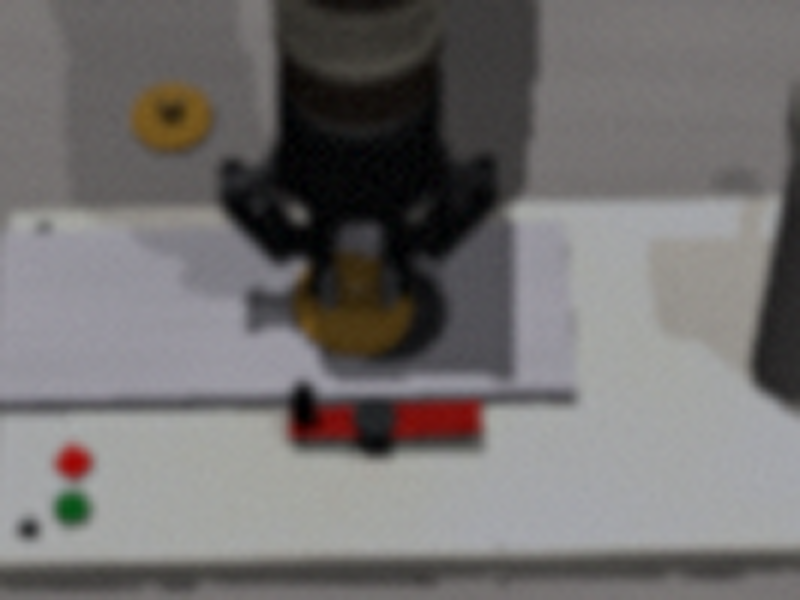

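Emit:
step_arm:
  rows:
    - [[0, -2, 0], 0]
    - [[0, -4, 0], 0]
    - [[0, -6, 0], 0]
    - [[0, -7, 0], 0]
    - [[0, -8, 0], 0]
    - [[0, -9, 0], 0]
    - [[0, -10, 0], 0]
    - [[0, -10, 0], 0]

```text
clock: 7.3
eef_pos: [0.5464, 0.031, 0.1299]
tool_rot: [1.0, 0.028, -0.0, -0.001]
ft_force: [0.6, -0.4, 0.0]
grip_width: 0.0217
grasp_force: 0.4
```

Emit:
step_arm:
  rows:
    - [[0, -0.5, 0], 0]
    - [[0, -1, 0], 0]
    - [[0, -1.5, 0], 0]
    - [[0, -2, 0], 0]
    - [[0, -2, 0], 0]

```text
clock: 7.92
eef_pos: [0.5463, 0.0322, 0.1299]
tool_rot: [1.0, 0.029, -0.0, -0.001]
ft_force: [0.2, -0.6, -0.9]
grip_width: 0.0218
grasp_force: 0.4
```

```bash
python3 look.py pics/c.png
```

```text
208 [[0.5183, 0.0045, 0.046], [0.55, 0.0334, 0.046], [0.5712, 0.058, 0.046]] z [0.0437 0.0494 0.0727]
[0.5463006  0.03218174 0.12990436] [ 0.4623398  -0.68069291  0.10099291] [-0.10084394  0.01032098 -0.01424786]
```

View pics/c.png

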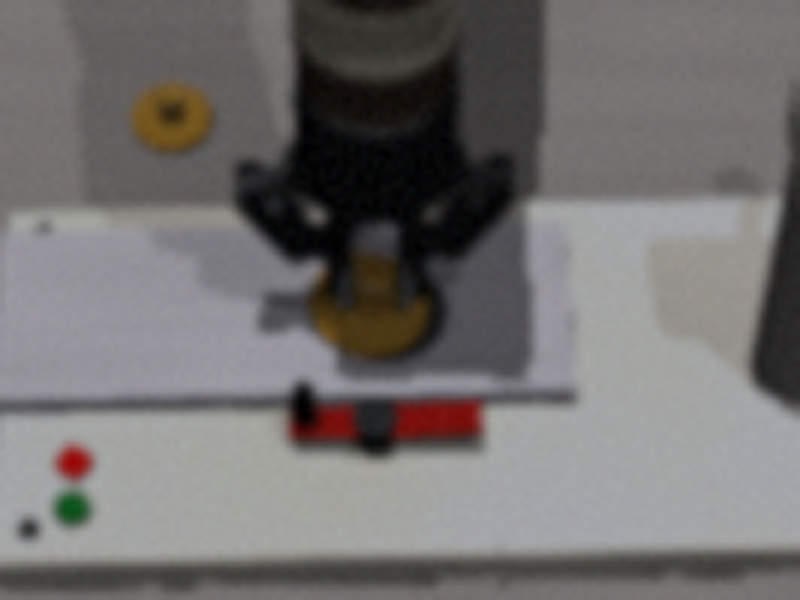

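```bash
python3 -c "
from h import *
o=bot.get_obs();print({k:np.round(v,4) for k,v in o.items()})
im,d,P=cloud('scene');cv2.imwrite('pics/d.png',im[...,::-1][60:340,120:500])"
```

```text
{'clock': np.float64(7.975), 'joint_pos': array([ 5.7600e-02,  4.6810e-01, -1.4520e-01,  9.5750e-01,  2.9000e-03,
        3.1415e+00]), 'joint_vel': array([ 0.0001, -0.0017,  0.0015,  0.0008,  0.001 ,  0.0011]), 'tau': array([ 4.75800e-01, -4.43747e+01,  2.16297e+01,  6.00000e-04,
        2.65500e-01,  1.40000e-03]), 'eef_pos': array([0.5463, 0.0322, 0.1299]), 'tool_rot': array([ 0.9996,  0.0289, -0.    , -0.0014]), 'ft_force': array([ 0.4623, -0.6807,  0.101 ]), 'ft_torque': array([-0.1008,  0.0103, -0.0142]), 'grasp_force': np.float64(0.3978), 'grip_width': np.float64(0.0217)}
```

View pics/d.png

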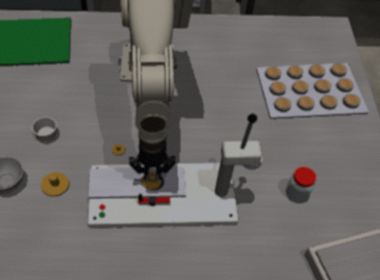

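Emit:
step_arm:
  rows:
    - [[0, 4, 0], -5]
    - [[0, 4, 0], -10]
    - [[0, 4, 0], -15]
    - [[0, 4, 0], -20]
    - [[0, 4, 0], -20]
    - [[0, 4, 0], -20]

```text
clock: 8.78
eef_pos: [0.5467, 0.0285, 0.13]
tool_rot: [0.979, 0.201, 0.0, -0.002]
ft_force: [0.1, 0.3, 0.5]
grip_width: 0.022
grasp_force: 0.4
```

Emit:
step_arm:
  rows:
    - [[0.5, -2, 0], 0]
    - [[1, -4, 0], 0]
    - [[1, -5, 0], 0]
    - [[1.5, -6, 0], 0]
    - [[1.5, -7, 0], 0]
    - [[2, -8, 0], 0]
    - [[2, -8, 0], 0]

```text
clock: 9.65
eef_pos: [0.5451, 0.0364, 0.1299]
tool_rot: [0.979, 0.202, 0.0, -0.001]
ft_force: [0.6, -0.4, -0.2]
grip_width: 0.0219
grasp_force: 0.3
```

```bash
python3 look.py pics/e.png
```

```text
209 [[0.5178, 0.0078, 0.046], [0.5498, 0.0374, 0.046], [0.5712, 0.0609, 0.046]] z [0.0436 0.0485 0.0729]
[0.54516456 0.03638964 0.12990814] [-0.25494495 -1.41906309  0.04881585] [-0.12538551 -0.02903726  0.08034967]
```

Emit:
step_arm:
  rows:
    - [[0.3, -0.7, 0], 0]
    - [[0.5, -1.5, 0], 0]
    - [[0.7, -2.2, 0], 0]
    - [[1, -3, 0], 0]
    - [[1, -3, 0], 0]

```text
clock: 10.32
eef_pos: [0.5449, 0.0395, 0.1299]
tool_rot: [0.979, 0.202, 0.0, -0.001]
ft_force: [-0.5, -1.0, 0.4]
grip_width: 0.0219
grasp_force: 0.5
```

```bash
python3 look.py pics/f.png
```

```text
207 [[0.5179, 0.013, 0.046], [0.55, 0.0402, 0.046], [0.5713, 0.0638, 0.046]] z [0.0417 0.0459 0.0708]
[0.54491269 0.03950762 0.12995884] [-0.45443057 -1.5815216   0.32011524] [-0.23411443 -0.00237861 -0.0073734 ]
```

View pics/f.png

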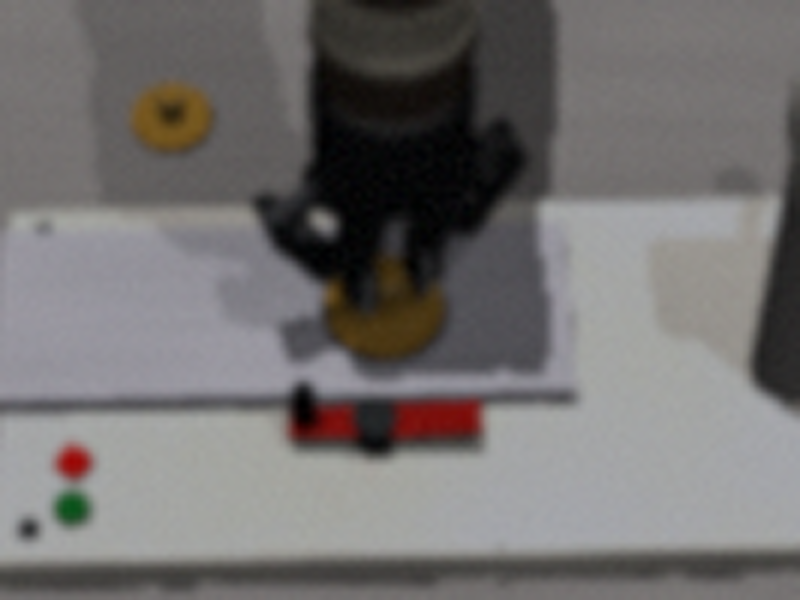

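Emit:
step_arm:
  rows:
    - [[0.2, -0.5, 0], 0]
    - [[0.4, -1, 0], 0]
    - [[0.4, -1, 0], 0]

```text
clock: 10.75
eef_pos: [0.5449, 0.0406, 0.1299]
tool_rot: [0.979, 0.202, 0.0, -0.001]
ft_force: [0.1, -1.3, -1.0]
grip_width: 0.0218
grasp_force: 0.5
```

```bash
python3 look.py pics/g.png
```

```text
213 [[0.5177, 0.013, 0.046], [0.5498, 0.0407, 0.046], [0.5736, 0.0639, 0.046]] z [0.0413 0.0459 0.0729]
[0.54491842 0.04056983 0.12994623] [ 0.48021545 -1.21255176 -0.80122312] [-0.21455042 -0.04223556  0.00102421]
```

Emit:
step_arm:
  rows:
    - [[-0.8, 1.8, 0], 0]
    - [[-0.8, 1.8, 0], 0]
    - [[-0.8, 1.8, 0], 0]
    - [[-0.8, 1.8, -12], 0]
    - [[-0.8, 1.8, -30], 0]
    - [[-0.8, 1.8, -60], 0]
    - [[-20, 50, -80], 0]
    - [[-40, 100, -80], 0]
    - [[-63, 147, -80], 0]
    - [[-63, 147, -80], 0]
    - [[-63, 147, -80], 0]
  claw: 0.2

```text
clock: 12.18
eef_pos: [0.5452, -0.1196, 0.21]
tool_rot: [0.979, 0.202, 0.0, -0.002]
ft_force: [0.2, -0.0, -0.4]
grip_width: 0.0338
grasp_force: 0.0
```

```bash
cat > top.py <<'E'
from h import *
im,d,P=cloud('top'); p=bot.camera_params('top');T=np.array(p['pose'])
cv2.imwrite('pics/h.png',cv2.resize(im[140:230,220:340],(800,600),interpolation=cv2.INTER_CUBIC)[...,::-1])
for n in('top','scene'):
    im,d,P=cloud(n)
    for q in bot.trace('die_boss',n):
        m=q['pixels']&(d>0); c=P[m]
        if abs(np.median(c[:,1])-.037)>.03: continue
        f=c[(c[:,2]>.03)&(c[:,2]<.057)]
        A=np.c_[f[:,:2]-f[:,:2].mean(0),np.ones(len(f))]; k=np.linalg.lstsq(A,f[:,2],rcond=None)[0]
        print(n,'disc',len(f),f.mean(0).round(4),'slope',k.round(3),'boss',c[c[:,2]>.064].mean(0).round(4))
    for q in bot.trace('latch',n)[:1]:
        m=q['pixels']&(d>0)&(P[...,2]>.07); print('pin',m.sum(),P[m].mean(0).round(4))
    m=(abs(P[...,0]-.545)<.045)&(P[...,1]>.08)&(P[...,1]<.12)&(d>0);print('plate z',P[m][:,2].mean().round(4))
E
python3 top.py
```

```text
top disc 344 [0.5423 0.0364 0.0437] slope [-0.012 -0.021  0.044] boss [0.5443 0.0368 0.0694]
plate z 0.0416
scene disc 273 [0.5467 0.0411 0.0436] slope [ 0.009 -0.005  0.044] boss [0.5457 0.0404 0.0703]
pin 15 [0.6194 0.003  0.0781]
plate z 0.0422
```

View pics/h.png

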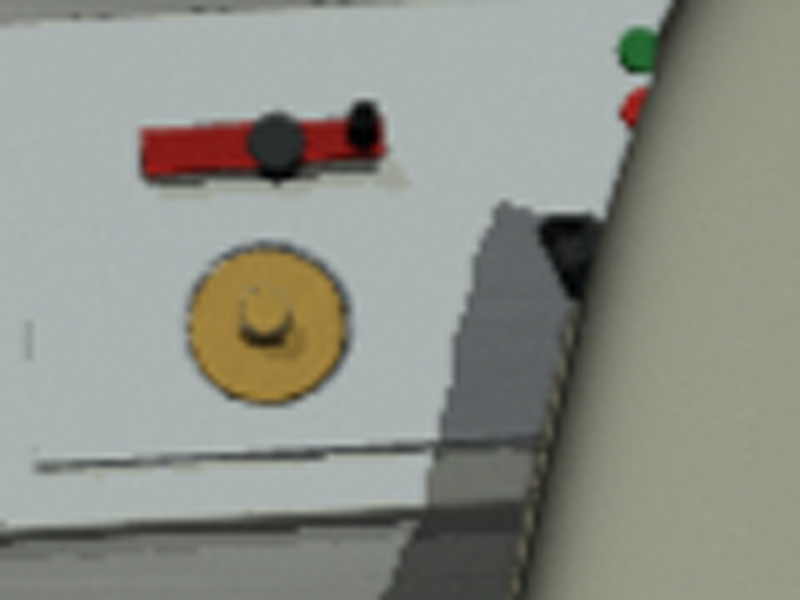

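Emit:
step_arm:
  rows:
    - [[19, -14, 0], -10]
    - [[38, -28, 0], -20]
    - [[57, -41, 0], -30]
    - [[76, -54, 0], -40]
    - [[95, -68, 0], -50]
    - [[113, -82, 0], -60]
    - [[113, -82, 0], -70]
    - [[113, -82, 0], -80]
    - [[113, -82, 0], -90]
    - [[113, -82, 0], -100]
    - [[113, -82, 0], -110]
    - [[113, -82, 0], -112]

```text
clock: 14.02
eef_pos: [0.6165, 0.0009, 0.2097]
tool_rot: [0.38, 0.925, 0.001, -0.001]
ft_force: [1.0, -0.1, -0.4]
grip_width: 0.0342
grasp_force: 0.0
```

Emit:
step_arm:
  rows:
    - [[0, 0, 0], 0]
    - [[0, 0, 25], 0]
    - [[0, 0, 45], 0]
    - [[0, 0, 60], 0]
    - [[0, 0, 70], 0]
    - [[0, 0, 77], 0]
    - [[0, 0, 77], 0]

```text
clock: 14.9
eef_pos: [0.6164, 0.0006, 0.1325]
tool_rot: [0.38, 0.925, 0.001, -0.001]
ft_force: [0.3, 0.8, -0.4]
grip_width: 0.0341
grasp_force: 0.0
```

```bash
python3 look.py pics/i.png; python3 -c "
from h import *
o=bot.get_obs();print(o['tool_rot'],o['joint_pos'])"
```

```text
187 [[0.4965, -0.0312, 0.046], [0.5453, 0.0456, 0.046], [0.5719, 0.0639, 0.046]] z [0.0419 0.0468 0.2053]
[6.16731308e-01 6.07949626e-04 1.33033574e-01] [-0.31782867  0.86906829  0.57026686] [ 0.02360889 -0.04031817 -0.02353543]
[ 3.80315322e-01  9.24855746e-01  1.37849536e-03 -4.52179419e-04] [-9.76509401e-05  5.85236943e-01  6.80380789e-02  1.05338562e+00
  2.89378496e-03  7.80177949e-01]
```

View pics/i.png

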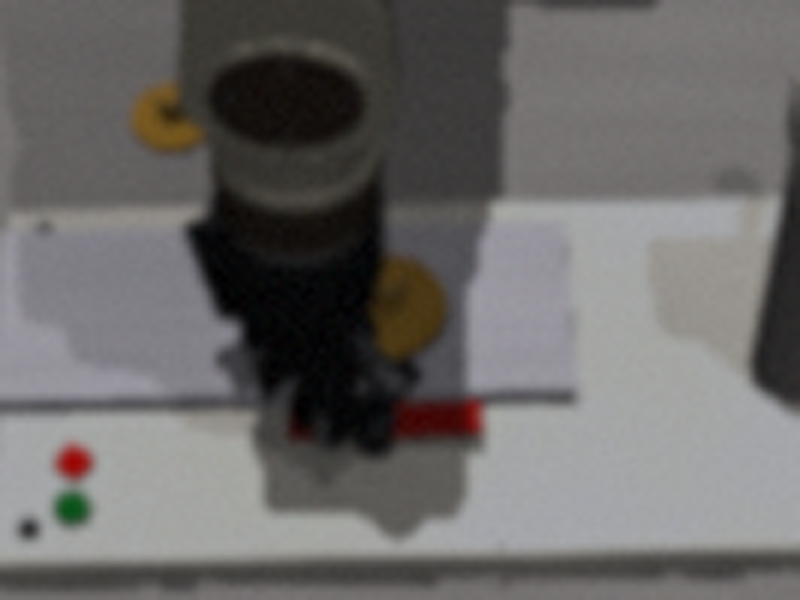

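Emit:
step_arm:
  rows:
    - [[0, 0, 0], 0]
    - [[0, 0, 0], 0]
    - [[0, 4, 0], 0]
    - [[-3.6, 8.7, 0], 0]
    - [[-6.3, 14, 0], 0]
    - [[-8, 19.7, 0], 0]
    - [[-8.8, 25.6, 0], 0]
    - [[-8.5, 31.4, 0], 0]
    - [[-7.2, 37.2, 0], 0]
    - [[-7.2, 37.2, 0], 0]
  claw: 0.53

```text
clock: 16.2
eef_pos: [0.6481, 0.0233, 0.1328]
tool_rot: [0.38, 0.925, 0.002, -0.001]
ft_force: [0.5, -0.5, -0.6]
grip_width: 0.0202
grasp_force: 0.0
```

Emit:
step_arm:
  rows:
    - [[2, 4, 0], 0]
    - [[3.8, 8, 0], 0]
    - [[5.5, 10.5, 0], 0]
    - [[7.3, 12.8, 0], 0]
    - [[9, 14.4, 0], 0]
    - [[9, 14.4, 0], 0]

```text
clock: 16.95
eef_pos: [0.6514, 0.0382, 0.1329]
tool_rot: [0.38, 0.925, 0.001, -0.001]
ft_force: [0.2, -3.5, -0.6]
grip_width: 0.02
grasp_force: 1.5
```

```bash
python3 look.py pics/j.png
```

```text
14 [[0.5302, 0.0053, 0.046], [0.5429, 0.028, 0.046], [0.5862, 0.0679, 0.046]] z [0.257  0.2654 0.2726]
[0.65141526 0.03817816 0.13288456] [-0.81620588 -3.21922881  0.12011605] [-0.78069955  0.17135173  0.03417416]
```

View pics/j.png

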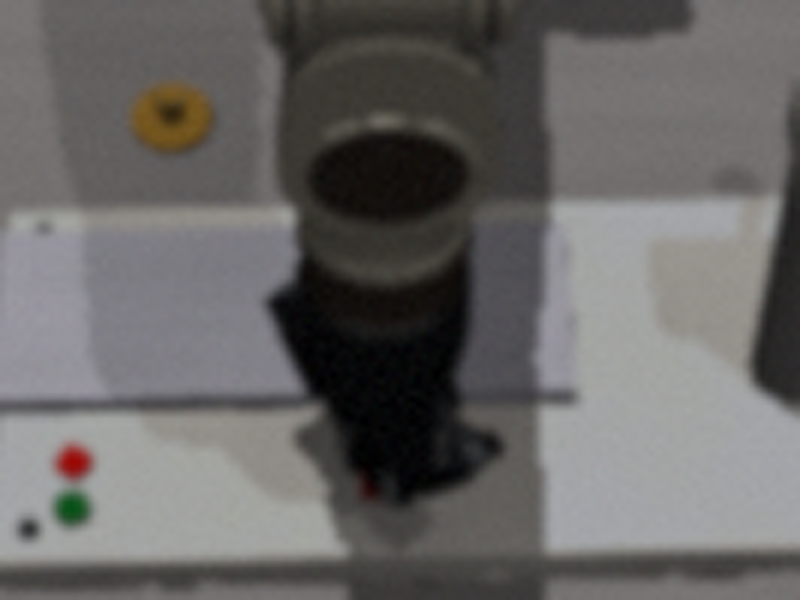

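Emit:
step_arm:
  rows:
    - [[0.7, 0.7, 0], 0]
    - [[1.4, 1.4, 0], 0]
    - [[1.4, 1.4, 0], 0]

```text
clock: 17.38
eef_pos: [0.6514, 0.0385, 0.1329]
tool_rot: [0.381, 0.925, -0.0, -0.0]
ft_force: [-1.2, -8.1, 0.1]
grip_width: 0.0202
grasp_force: 3.1
```

Emit:
step_arm:
  rows:
    - [[-2, -4, 0], 0]
    - [[-2, -5, 0], 0]
    - [[-2, -5, 0], 0]
    - [[-2, -5, -15], 0]
    - [[-2, -5, -40], 0]
    - [[-2, -5, -80], 0]
    - [[-30, -35, -110], 0]
    - [[-60, -65, -110], 0]
    - [[-107, -112, -110], 0]
    - [[-107, -112, -110], 0]
    - [[-107, -112, -110], 0]
  claw: 0.2

```text
clock: 18.75
eef_pos: [0.6489, -0.1149, 0.2433]
tool_rot: [0.381, 0.925, 0.002, -0.0]
ft_force: [0.2, 1.0, 0.5]
grip_width: 0.0342
grasp_force: 0.0
```

```bash
sed -i 's#pics/h.png#pics/k.png#' top.py; python3 top.py; python3 - <<'E'
from h import *
im,d,P=cloud('top')
r=bot.trace('latch','top')
hsv=cv2.cvtColor(im,cv2.COLOR_RGB2HSV); m=((hsv[...,0]<6)|(hsv[...,0]>174))&(hsv[...,1]>140)&(P[...,0]>.53)&(P[...,0]<.68)&(P[...,1]>-.01)&(P[...,1]<.1)
print(m.sum(),cv2.minAreaRect((P[m][:,:2]*1000).astype(np.float32)),bot.get_obs()['ft_force'],bot.get_obs()['eef_pos'])
E
```

```text
top disc 332 [0.5412 0.0382 0.0437] slope [ 0.019 -0.008  0.044] boss [0.5446 0.0368 0.0691]
pin 15 [0.6472 0.035  0.0779]
plate z 0.0417
scene disc 169 [0.5467 0.0417 0.045 ] slope [0.038 0.005 0.045] boss [0.5453 0.0403 0.0706]
pin 18 [0.6503 0.0376 0.0778]
plate z 0.0421
147 ((608.6245727539062, 33.933753967285156), (90.23228454589844, 15.64629077911377), 3.984575033187866) [-0.24205373  0.161598    0.19213331] [ 0.64893741 -0.11385666  0.24248521]
```

View pics/k.png

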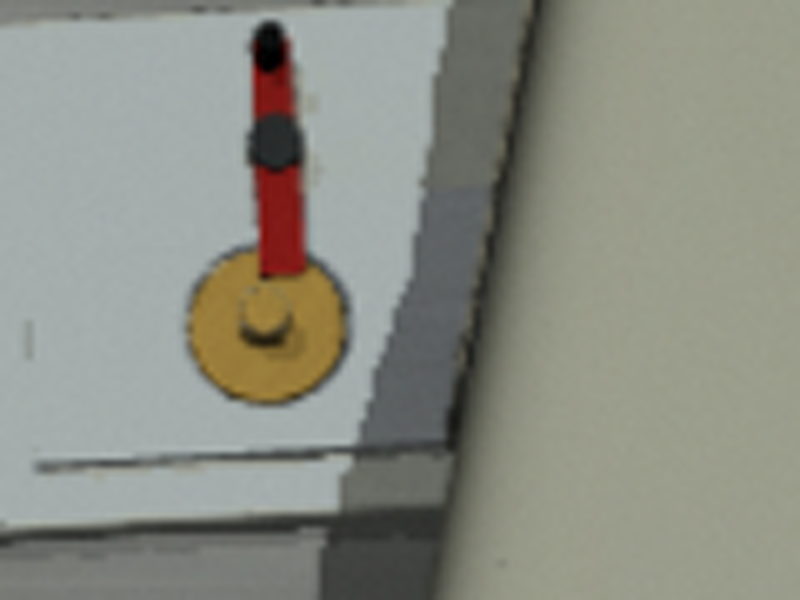

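The latch blade, with its tip at about (283,272), lies along the press's -x direction over the rim of the seated die, whose boss is at about (265,315). The robot is clear of everything.

```bash
python3 -c "
from workcell import bot
print(bot.job_done())"
```

```text
the job is handed in; nothing more can be done
None
```

The brass die is fully home in the pocket, the red latch is closed against its stop over the die's rim, the bowl, jar and ramekin were not touched, and the job is handed in (judging result not reported).

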